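# Pin the lock plates of a mould

### The arm

A 7-joint arm with a two-finger parallel gripper is mounted at the origin on the work surface. World frame = base frame: x ahead of the robot, y to its left, z up, the work surface at z = 0. Lengths are in m, angles in rad, forces in N, time in s.
With the tool pointing down it reaches from about 0.425 to 0.875 m from the base axis. Payload 4.7 kg.
Tool frame: the origin (TCP) lies at the very end of the fingers, on their centre line; the grasp point (between the pads) lies 19 mm behind it; z points along the fingers, y is the line along which they close (so a half turn about z gives the same grasp; the last joint's range is limited). The gripper opens to 87 mm and grips with 3 to 60 N. Pads are 19 mm wide; open, the fingers measure 117 mm over their backs; the gripper's body (75 mm by 190 mm) begins 51 mm behind the grasp point.
Start: joints at [-1.199, 0.321, -0.07, 1.45, 0.023, 1.371, -0.057], TCP at [0.228, 0.609, 0.223] pointing down, gripper open.
Joint ranges: [-2.86, 2.86], [-0.3, 2.09], [-1.38, 1.24], [0.06, 2.45], [-1.56, 4.7], [0.09, 2.05], [-2.69, 2.69]. Speed limits (rad/s): [2.57, 2.57, 3.14, 3.14, 3.14, 3.14, 3.14].

### API

Orientations are given as a rotation vector (axis times angle).
In Python, from bench import ctrl, vision gives the robot as it stands.
- The arm moves only by the tool jog_arm, never from a script. Its argument "increments" is a list of rows, each an object of numbers: "tx", "ty", "tz": the shift along the tool's x, y, z in mm; "wx", "wy", "wz": the turn, a rotation vector about the tool's x, y, z in rad; "gripper": the opening, from 0 (shut) to 1 (fully open). In form: [{"tx": .., "ty": .., "tz": .., "wx": .., "wy": .., "wz": .., "gripper": ..}, ...]. A call has exactly 5 rows; each row is the pose to reach, as a shift and turn from the pose commanded when the call began, along the tool's axes at that moment; what a row does not reach only later rows make up. A row lasts 1/12 s, in which the tool goes at most 41.7 mm and 7.16 degrees, less where a joint would pass 70% of its speed; a pose out of reach is approached as far as the arm can. A call with a gripper value outside its range is refused whole. The fingers move at their own pace and stop on an object; "grip_force" is the grip in N (left out, the last holds). Time passes only in rows, so rows that repeat a pose let the fingers close, or fill a call up. It gives the time, the measured TCP pose, the force, the opening and the grip force at its end, in the units of the state.
- ctrl.get_state(): the state, without advancing time (a new reading comes with each control period).
- vision.get_image(name): name is "scene" or "top" or "wrist"; returns a dict with "color" (480x640x3 uint8, blue, green, red), "fx", "fy", "cx", "cy" (pixels), "k1" (the pictures are not rectified: a ray, as slopes to the right and down, at radius r is drawn at 1 + k1 r^2 times it, then the intrinsics apply), "extrinsics" (4x4, takes a point from world to camera coordinates). Camera axes: x right, y down, z forward; pixel columns grow to the right and rows downward; lengths in m; the calibration is good to about 2 mm. A picture is of the moment at which its call begins. There is no depth.
- ctrl.close_job(): hands the job in; it is judged then, once.
Trained networks look in the newest picture that a camera, given by its name, has taken for a name from the list of things; names that differ only in an ending like _2 or _b are one class to them, and where a whole thing is asked for, a point or a joint stands for the part that bears it (a point fixed in the world has none). Each returns a list of dicts, best first, with "conf" (0 to 1); they miss things now and then, are a little off and sometimes report something else, mostly with a low value. They report only what shows in the picture. A call takes as long as a camera call. They do not tell look-alikes from the thing itself.
- vision.spot_in(camera, thing): "bbox" ([left, top, right, bottom] in pixels, round what is visible of it).
The state is a dict: "time": time; "joint_positions": joint angles; "qd": joint speeds; "joint_torque": joint torques, N m; "position": TCP position; "tool_rot": TCP orientation; "ft_force": force on the tool from outside, world axes, zero at the start; "torque": the same for the moment, N m; "grip_width": opening from 0.0 (shut) to 1.0 (fully open); "grip_force": force on a finger pad.
Only numpy, scipy, OpenCV 4.12 (cv2) and the standard library are available. Lean on these libraries where they do the work, as an engineer would, in place of code of your own. Each camera call takes 0.05 s, during which the arm holds its last target. There are 200 camera calls.

### The job

Lock the small two-part mould: take the longest of the three lock pins out of the rack by its knob and lower it down through the aligned holes of all three lock plates on the front of the mould. Keep hold of it all the way down, let go only once its collar is down on the top plate, and leave the two shorter pins in the rack.

Things in the scene. Friction and masses are not known exactly. Their poses are not given: they have to be found in the camera images.
- long_pin: Longest of 3 upright lock pins (mm): black knob (26 dia x 40 tall), steel collar (44 dia x 6), steel shank 14 dia x 85 long, last 8 tapering to a 10 flat foot. Origin: foot centre; z up the pin: collar underside 85, its top 91, knob top 131. 0.2 kg. Stands loose in a rack socket (18 dia, 26 deep); rack 62 x 200 x 32 tall, 3 sockets in a row 64 apart, order random, floors 6 above table.
- short_pin: A shorter lock pin in another socket of the same rack, to be left there. Same knob, collar and shank diameter, but the shank is only 42 mm long (88 mm overall). Origin at the centre of its foot, z up along the pin.
- stub_pin: The shortest lock pin, in the remaining socket, to be left there. Same knob, collar and shank diameter, shank 28 mm long (74 mm overall). Origin at the centre of its foot, z up along the pin.
- top_hole (a point): Hole centre in the upper face of the top one of 3 level steel lock plates (64 x 64 x 12 mm, upper faces 90, 65, 40 mm above the table, free space below), each with a 28 mm hole on one vertical axis. They stick out from the front of a fixed steel mould (85 x 160 x 82 tall) on the point's +x side, from 32 mm off the axis. z up. Nothing on the mould is higher than the top plate.
Things that resemble listed ones, but are neither listed nor needed, are in the scene too. Leave any purple look-alike of the long_pin alone.

How it is judged:
On the way:
1. the held long pin is lowered through all three plates (foot more than 64 mm below the top plate's upper face, within 16 mm of the holes' axis, fingers on the pin) (z of long_pin in the frame of top_hole below -0.064 m and horizontal distance between long_pin and top_hole below 0.016 m and contact force between the fingers and long_pin above 0.3 N), for 0.02 s.
At the end, for the whole second after the job is handed in: The long pin stands at rest through all three plates, its foot at least 80 mm below the top plate's upper face (collar down on the plate within 5 mm), within 16 mm of the holes' axis and 10 degrees of upright; the short and the stub pin are in their sockets, within 20 mm of where they began (z of long_pin in the frame of top_hole below -0.08 m and horizontal distance between long_pin and top_hole below 0.016 m and angle between long_pin's own z axis and vertical below 0.18 rad and linear speed of long_pin below 0.03 m/s and distance of each of short_pin, stub_pin from where it was at the start of the episode below 0.02 m); the robot touches nothing.
It fails at once if a shorter pin is pulled out of the rack (distance of any of short_pin, stub_pin from where it was at the start of the episode above 0.03 m).
It also fails if it takes over 38 s, if anything falls off the work surface, if the arm or the gripper's body presses on something with over 40 N, if the wrist force passes 120 N, or if a joint passes its speed limit or range.

## Working session

There is one attempt and no reset: what is moved stays moved. The work goes in short steps, Python scripts to look and compute and a tool call to move; the robot and the scene stay as the last step left them, time stands still between calls to the robot, and variables do not carry over. Pictures are saved under pics/ and viewed, at most 10 in all, crops included, and the job is handed in when it is done.

Besides the shell and the picture viewer there is one more tool, called after "Request:" in YAML: its name, and indented under it one key for each argument. jog_arm: Moves the arm, as the interface text tells. Its arguments: {"type":"object","properties":{"increments":{"type":"array"},"grip_force":{"type":"number"}},"required":["increments"]}

```bash
mkdir -p pics; cat > h.py <<'E'
import numpy as np,cv2
from bench import ctrl,vision
def ray(im,u,v):
    K=np.array([[im['fx'],0,im['cx']],[0,im['fy'],im['cy']],[0,0,1.]])
    p=cv2.undistortPoints(np.array([[[u,v]]],float),K,np.array([im['k1'],0,0,0.]))[0,0]
    E=np.array(im['extrinsics']);R=E[:3,:3]
    return -R.T@E[:3,3],R.T@np.array([p[0],p[1],1])
def at(im,u,v,z):
    c,d=ray(im,u,v);return c+d*(z-c[2])/d[2]
E
python3 - <<'E'
from h import *
for n in('scene','top'):
    im=vision.get_image(n);cv2.imwrite(f'pics/{n}0.png',im['color'])
    c,d=ray(im,320,240);print(n,im['fx'],im['k1'],c.round(3),d.round(3))
    for t in('long_pin','short_pin','stub_pin','top_hole'):
        print(t,[(np.round(b['bbox']).tolist(),round(b['conf'],2)) for b in vision.spot_in(n,t)])
s=ctrl.get_state();print(s['time'],s['position'],s['tool_rot'])
print(cv2.Rodrigues(np.array(s['tool_rot'],float))[0].round(3))
E
```

```text
scene 468.96857125242343 0.03138779114137194 [1.279 0.087 0.801] [-0.723 -0.116 -0.681]
long_pin [([190.0, 205.0, 208.0, 243.0], 0.92), ([196.0, 178.0, 217.0, 224.0], 0.89), ([247.0, 184.0, 263.0, 226.0], 0.61)]
short_pin [([214.0, 222.0, 236.0, 250.0], 0.7)]
stub_pin [([241.0, 233.0, 262.0, 254.0], 0.51)]
top_hole [([394.0, 227.0, 482.0, 306.0], 0.81)]
top 496.41699018692 -0.008340381399425403 [0.353 0.01  1.011] [ 0.181  0.017 -0.984]
long_pin [([494.0, 174.0, 526.0, 204.0], 0.96), ([436.0, 294.0, 460.0, 320.0], 0.93), ([494.0, 297.0, 527.0, 322.0], 0.81), ([490.0, 244.0, 520.0, 268.0], 0.56)]
short_pin [([455.0, 241.0, 478.0, 262.0], 0.76)]
stub_pin [([420.0, 232.0, 444.0, 257.0], 0.72)]
top_hole [([173.0, 190.0, 263.0, 278.0], 0.74)]
0.5 [0.22764763 0.6088167  0.222538  ] [ 5.58954770e-01  3.09141564e+00 -2.15038985e-05]
[[-0.937  0.35   0.   ]
 [ 0.35   0.937 -0.   ]
 [-0.    -0.    -1.   ]]
```

View pics/scene0.png

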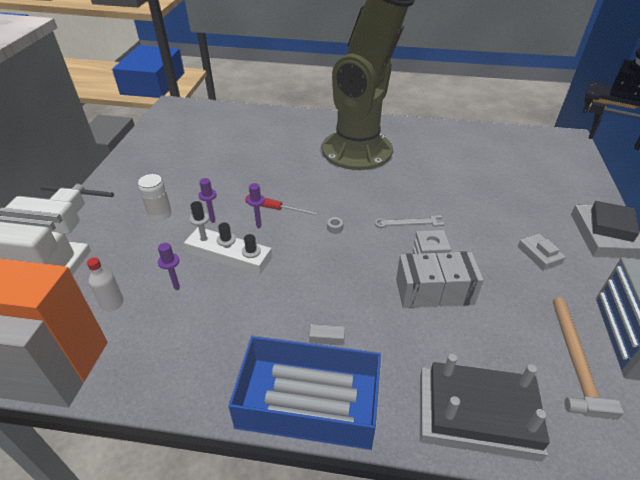

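View pics/top0.png

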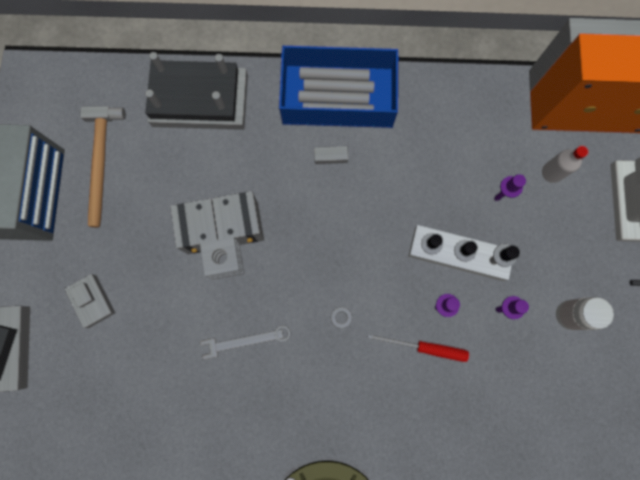

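The scene view shows a white rack with the black-knobbed pins: long at (197,213), short at (224,233) and stub at (250,244). The purple look-alikes are separate. In the top view the long pin's knob is near (510,254) and the plate hole near (219,256). I'll enlarge both and compute positions.

```bash
python3 - <<'E'
from h import *
im=vision.get_image('top');c=im['color']
a=cv2.resize(c[215:290,405:530],None,fx=6,fy=6,interpolation=cv2.INTER_CUBIC)[:300]
b=cv2.resize(c[225:275,165:290],None,fx=6,fy=6,interpolation=cv2.INTER_CUBIC)
cv2.imwrite('pics/crop.png',np.vstack([a,b]))
print('knob top',[at(im,u,v,.137).round(4) for u,v in((510,254),(512,252))],'collar',at(im,503,256,.097).round(4))
print('short',at(im,468,248,.09).round(4),'stub',at(im,433,241,.08).round(4))
print('hole',at(im,219,256,.09).round(4), 'front', at(im,202,276,.09).round(4),at(im,242,268,.09).round(4))
print('rackcorners',[at(im,u,v,.032).round(4) for u,v in((417,227),(514,246),(509,279),(411,257))])
s=vision.get_image('scene')
print('scene knob top',at(s,197,205,.137).round(4))
print('scene hole',at(s,433,240,.09).round(4))
E
```

```text
knob top [array([ 0.499 , -0.3153,  0.137 ]), array([ 0.5027, -0.319 ,  0.137 ])] collar [ 0.5015 -0.3169  0.097 ]
short [ 0.5159 -0.2536  0.09  ] stub [ 0.5292 -0.1897  0.08  ]
hole [0.4864 0.214  0.09  ] front [0.4479 0.243  0.09  ] [0.4651 0.1696 0.09  ]
rackcorners [array([ 0.566 , -0.1679,  0.032 ]), array([ 0.533 , -0.3631,  0.032 ]), array([ 0.4662, -0.3506,  0.032 ]), array([ 0.5044, -0.1557,  0.032 ])]
scene knob top [ 0.5042 -0.3166  0.137 ]
scene hole [0.4844 0.2147 0.09  ]
```

View pics/crop.png

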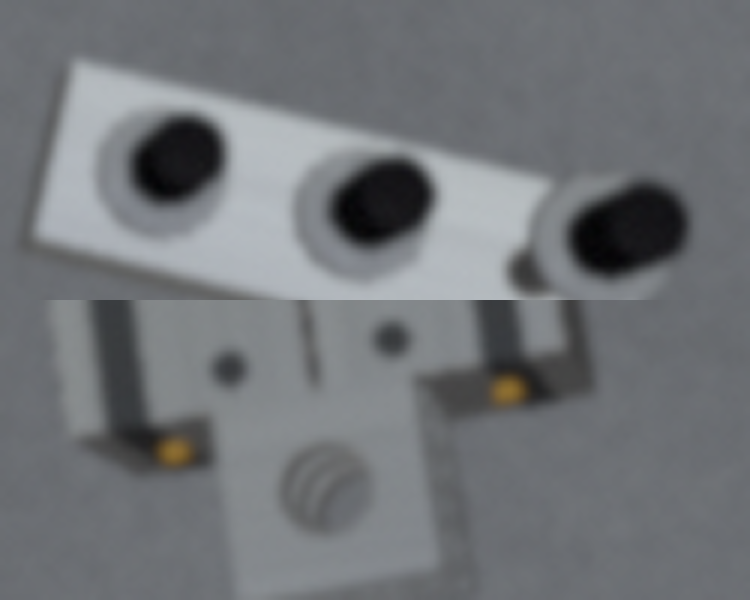

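Measured long pin at about (0.5025, -0.318), and both cameras agree. The hole is at about (0.485, 0.214). I'll plan an arc to a point above the pin, with the fingers closing across the rack.

```bash
cat >> h.py <<'E'
def plan(wps,P=None):
    "wps: (x,y,z,yaw_deg of tool y axis); prints tool-frame totals (mm, rad) from each to the next"
    s=ctrl.get_state()
    if P is None:
        R=cv2.Rodrigues(np.array(s['tool_rot'],float))[0];p=np.array(s['position'])
    for x,y,z,a in wps:
        a=np.radians(a);Y=np.array([np.cos(a),np.sin(a),0]);Z=np.array([0,0,-1.]);R2=np.c_[np.cross(Y,Z),Y,Z]
        t=R.T@(np.array([x,y,z])-p)*1000;w=cv2.Rodrigues(R.T@R2)[0].ravel()
        print(t.round(1),w.round(3));R,p=R2,np.array([x,y,z])
E
python3 - <<'E'
from h import *
plan([(.37,.48,.25,53),(.50,.32,.25,36),(.57,.13,.25,19),(.575,-.07,.25,2),(.54,-.24,.25,-9.6),(.5025,-.318,.24,-9.6)])
E
```

```text
[-178.4  -70.8  -27.4] [0.    0.    0.288]
[-200.1  -49.5    0. ] [0.    0.    0.297]
[-194.9  -55.     0. ] [0.    0.    0.297]
[-190.7  -60.4    0. ] [0.    0.    0.297]
[-168.7  -40.9    0. ] [0.    0.    0.202]
[-83.2 -24.   10. ] [0. 0. 0.]
```

Request:
jog_arm:
  increments:
    - {"tx": -36,"ty": -14,"tz": -6,"wz": 0.058}
    - {"tx": -71,"ty": -28,"tz": -11,"wz": 0.115}
    - {"tx": -107,"ty": -42,"tz": -16,"wz": 0.173}
    - {"tx": -143,"ty": -57,"tz": -22,"wz": 0.23}
    - {"tx": -178,"ty": -71,"tz": -27,"wz": 0.288}

```text
validation failed for argument at $.in...
```

Request:
jog_arm:
  increments:
    - {"tx": -40,"ty": -10,"wz": 0.06}
    - {"tx": -80,"ty": -20,"wz": 0.12}
    - {"tx": -120,"ty": -30,"wz": 0.18}
    - {"tx": -160,"ty": -40,"wz": 0.24}
    - {"tx": -200,"ty": -50,"wz": 0.297}

```text
validation failed for argument at $.in...
```

Request:
jog_arm:
  increments:
    - {"tx": -39,"ty": -11,"wz": 0.06}
    - {"tx": -78,"ty": -22,"wz": 0.12}
    - {"tx": -117,"ty": -33,"wz": 0.18}
    - {"tx": -156,"ty": -44,"wz": 0.24}
    - {"tx": -195,"ty": -55,"wz": 0.297}

```text
validation failed for argument at $.in...
```

Request:
jog_arm:
  increments:
    - {"tx": -38,"ty": -12,"wz": 0.06}
    - {"tx": -76,"ty": -24,"wz": 0.12}
    - {"tx": -114,"ty": -36,"wz": 0.18}
    - {"tx": -152,"ty": -48,"wz": 0.24}
    - {"tx": -191,"ty": -60,"wz": 0.297}

```text
validation failed for argument at $.in...
```

Request:
jog_arm:
  increments:
    - {"tx": -34,"ty": -8,"wz": 0.04}
    - {"tx": -68,"ty": -16,"wz": 0.08}
    - {"tx": -102,"ty": -24,"wz": 0.12}
    - {"tx": -136,"ty": -32,"wz": 0.16}
    - {"tx": -169,"ty": -41,"wz": 0.202}

```text
validation failed for argument at $.in...
```

All keys must be given in each row.

Request:
jog_arm:
  increments:
    - {"tx": -36,"ty": -14,"tz": -6,"wx": 0,"wy": 0,"wz": 0.058,"gripper": 1}
    - {"tx": -71,"ty": -28,"tz": -11,"wx": 0,"wy": 0,"wz": 0.115,"gripper": 1}
    - {"tx": -107,"ty": -42,"tz": -16,"wx": 0,"wy": 0,"wz": 0.173,"gripper": 1}
    - {"tx": -143,"ty": -57,"tz": -22,"wx": 0,"wy": 0,"wz": 0.23,"gripper": 1}
    - {"tx": -178,"ty": -71,"tz": -27,"wx": 0,"wy": 0,"wz": 0.288,"gripper": 1}

```text
time: 1.02
position: [0.3709, 0.4785, 0.2502]
tool_rot: [1.001, 2.977, 0.001]
ft_force: [1.0, 0.7, -0.1]
grip_width: 1.001
grip_force: 0.0
```

Request:
jog_arm:
  increments:
    - {"tx": -40,"ty": -10,"tz": 0,"wx": 0,"wy": 0,"wz": 0.06,"gripper": 1}
    - {"tx": -80,"ty": -20,"tz": 0,"wx": 0,"wy": 0,"wz": 0.12,"gripper": 1}
    - {"tx": -120,"ty": -30,"tz": 0,"wx": 0,"wy": 0,"wz": 0.18,"gripper": 1}
    - {"tx": -160,"ty": -40,"tz": 0,"wx": 0,"wy": 0,"wz": 0.24,"gripper": 1}
    - {"tx": -200,"ty": -50,"tz": 0,"wx": 0,"wy": 0,"wz": 0.297,"gripper": 1}

```text
time: 1.43
position: [0.5001, 0.318, 0.25]
tool_rot: [1.43, 2.797, 0.001]
ft_force: [0.1, -0.7, -0.4]
grip_width: 1.002
grip_force: 0.0
```

Request:
jog_arm:
  increments:
    - {"tx": -39,"ty": -11,"tz": 0,"wx": 0,"wy": 0,"wz": 0.06,"gripper": 1}
    - {"tx": -78,"ty": -22,"tz": 0,"wx": 0,"wy": 0,"wz": 0.12,"gripper": 1}
    - {"tx": -117,"ty": -33,"tz": 0,"wx": 0,"wy": 0,"wz": 0.18,"gripper": 1}
    - {"tx": -156,"ty": -44,"tz": 0,"wx": 0,"wy": 0,"wz": 0.24,"gripper": 1}
    - {"tx": -195,"ty": -55,"tz": 0,"wx": 0,"wy": 0,"wz": 0.297,"gripper": 1}

```text
time: 1.85
position: [0.5696, 0.1277, 0.2499]
tool_rot: [1.829, 2.554, 0.001]
ft_force: [0.6, 0.6, 0.6]
grip_width: 1.002
grip_force: 0.0
```

Request:
jog_arm:
  increments:
    - {"tx": -38,"ty": -12,"tz": 0,"wx": 0,"wy": 0,"wz": 0.06,"gripper": 1}
    - {"tx": -76,"ty": -24,"tz": 0,"wx": 0,"wy": 0,"wz": 0.12,"gripper": 1}
    - {"tx": -114,"ty": -36,"tz": 0,"wx": 0,"wy": 0,"wz": 0.18,"gripper": 1}
    - {"tx": -152,"ty": -48,"tz": 0,"wx": 0,"wy": 0,"wz": 0.24,"gripper": 1}
    - {"tx": -191,"ty": -60,"tz": 0,"wx": 0,"wy": 0,"wz": 0.297,"gripper": 1}

```text
time: 2.27
position: [0.5743, -0.0721, 0.2499]
tool_rot: [2.186, 2.256, 0.002]
ft_force: [0.5, 1.3, -0.2]
grip_width: 0.998
grip_force: 0.0
```

Request:
jog_arm:
  increments:
    - {"tx": -34,"ty": -8,"tz": 0,"wx": 0,"wy": 0,"wz": 0.04,"gripper": 1}
    - {"tx": -68,"ty": -16,"tz": 0,"wx": 0,"wy": 0,"wz": 0.08,"gripper": 1}
    - {"tx": -102,"ty": -24,"tz": 0,"wx": 0,"wy": 0,"wz": 0.12,"gripper": 1}
    - {"tx": -136,"ty": -32,"tz": 0,"wx": 0,"wy": 0,"wz": 0.16,"gripper": 1}
    - {"tx": -169,"ty": -41,"tz": 0,"wx": 0,"wy": 0,"wz": 0.202,"gripper": 1}

```text
time: 2.68
position: [0.5389, -0.2425, 0.2499]
tool_rot: [2.401, 2.025, 0.001]
ft_force: [0.6, 0.9, -0.2]
grip_width: 1.0
grip_force: 0.0
```

Request:
jog_arm:
  increments:
    - {"tx": -25,"ty": -8,"tz": 3,"wx": 0,"wy": 0,"wz": 0,"gripper": 1}
    - {"tx": -50,"ty": -16,"tz": 6,"wx": 0,"wy": 0,"wz": 0,"gripper": 1}
    - {"tx": -83,"ty": -24,"tz": 10,"wx": 0,"wy": 0,"wz": 0,"gripper": 1}
    - {"tx": -83,"ty": -24,"tz": 10,"wx": 0,"wy": 0,"wz": 0,"gripper": 1}
    - {"tx": -83,"ty": -24,"tz": 10,"wx": 0,"wy": 0,"wz": 0,"gripper": 1}

```text
time: 3.1
position: [0.5001, -0.3212, 0.2397]
tool_rot: [2.405, 2.021, -0.001]
ft_force: [0.4, 1.0, -0.0]
grip_width: 1.001
grip_force: 0.0
```

```bash
python3 - <<'E'
from h import *
s=ctrl.get_state();print(s['time'],s['position'],s['joint_positions'])
im=vision.get_image('wrist');c=im['color'].copy()
E=np.array(im['extrinsics']);K=np.array([[im['fx'],0,im['cx']],[0,im['fy'],im['cy']],[0,0,1.]])
for p in((.5025,-.318,.137),(.5025,-.318,.097)):
    q=cv2.projectPoints(np.array([p]),cv2.Rodrigues(E[:3,:3])[0],E[:3,3],K,np.array([im['k1'],0,0,0.]))[0].ravel();print(q.round(1))
    cv2.drawMarker(c,tuple(int(v) for v in q),(0,0,255),0,12)
cv2.imwrite('pics/w1.png',c)
for t in('long_pin',):print([(np.round(b['bbox'],1).tolist(),round(b['conf'],2)) for b in vision.spot_in('wrist',t)])
plan([(.5025,-.318,.105,-9.6)])
E
```

```text
3.1 [ 0.50008115 -0.32116919  0.23967404] [-0.09255842  0.22830262  0.72996604  1.59457986 -0.15387745  1.37757265
  0.48094681]
[324.7 232.5]
[324.3 217. ]
[([175.8, 219.6, 235.9, 292.1], 0.96), ([465.0, 185.5, 547.8, 239.9], 0.72), ([125.2, 60.2, 209.4, 124.8], 0.72), ([294.1, 187.9, 357.8, 253.3], 0.6)]
[ -0.2   0.2 134.6] [ 0.    -0.001  0.   ]
```

View pics/w1.png

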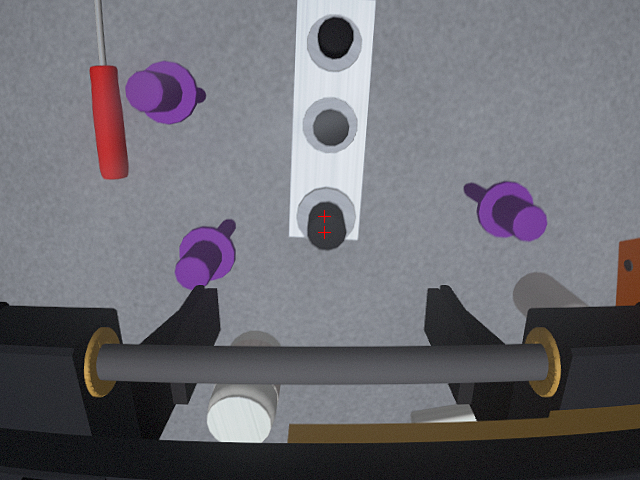

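The markers land on the knob top at about (325,232), so the estimate holds. The purple pins stand clear of the fingers if the gripper is partly closed. Descending now.

Request:
jog_arm:
  increments:
    - {"tx": 0,"ty": 0,"tz": 20,"wx": 0,"wy": 0,"wz": 0,"gripper": 0.65}
    - {"tx": 0,"ty": 0,"tz": 45,"wx": 0,"wy": 0,"wz": 0,"gripper": 0.65}
    - {"tx": 0,"ty": 0,"tz": 70,"wx": 0,"wy": 0,"wz": 0,"gripper": 0.65}
    - {"tx": 0,"ty": 0,"tz": 85,"wx": 0,"wy": 0,"wz": 0,"gripper": 0.65}
    - {"tx": 0,"ty": 0,"tz": 95,"wx": 0,"wy": 0,"wz": 0,"gripper": 0.65}
  grip_force: 30

```text
time: 3.62
position: [0.5021, -0.3161, 0.1424]
tool_rot: [-2.395, -2.029, 0.001]
ft_force: [-0.0, 1.0, 0.0]
grip_width: 0.713
grip_force: 0.0
```

Request:
jog_arm:
  increments:
    - {"tx": 0,"ty": 0,"tz": 15,"wx": 0,"wy": 0,"wz": 0,"gripper": 0.65}
    - {"tx": 0,"ty": 0,"tz": 30,"wx": 0,"wy": 0,"wz": 0,"gripper": 0.65}
    - {"tx": 0,"ty": 0,"tz": 39,"wx": 0,"wy": 0,"wz": 0,"gripper": 0.65}
    - {"tx": 0,"ty": 0,"tz": 39,"wx": 0,"wy": 0,"wz": 0,"gripper": 0.65}
    - {"tx": 0,"ty": 0,"tz": 39,"wx": 0,"wy": 0,"wz": 0,"gripper": 0.6}

```text
time: 4.03
position: [0.5023, -0.3181, 0.1057]
tool_rot: [-2.399, -2.028, -0.0]
ft_force: [0.7, 0.9, -0.3]
grip_width: 0.631
grip_force: 0.0
```

Request:
jog_arm:
  increments:
    - {"tx": 0,"ty": 0,"tz": 0,"wx": 0,"wy": 0,"wz": 0,"gripper": 0.1}
    - {"tx": 0,"ty": 0,"tz": 0,"wx": 0,"wy": 0,"wz": 0,"gripper": 0.1}
    - {"tx": 0,"ty": 0,"tz": 0,"wx": 0,"wy": 0,"wz": 0,"gripper": 0.1}
    - {"tx": 0,"ty": 0,"tz": 0,"wx": 0,"wy": 0,"wz": 0,"gripper": 0.1}
    - {"tx": 0,"ty": 0,"tz": 0,"wx": 0,"wy": 0,"wz": 0,"gripper": 0.1}

```text
time: 4.45
position: [0.5021, -0.3188, 0.106]
tool_rot: [2.399, 2.027, 0.001]
ft_force: [-1.0, 0.3, -0.0]
grip_width: 0.309
grip_force: 0.0
```

Request:
jog_arm:
  increments:
    - {"tx": 0,"ty": 0,"tz": 0,"wx": 0,"wy": 0,"wz": 0,"gripper": 0.1}
    - {"tx": 0,"ty": 0,"tz": 0,"wx": 0,"wy": 0,"wz": 0,"gripper": 0.1}
    - {"tx": 0,"ty": 0,"tz": 0,"wx": 0,"wy": 0,"wz": 0,"gripper": 0.1}
    - {"tx": 0,"ty": 0,"tz": -3,"wx": 0,"wy": 0,"wz": 0,"gripper": 0.1}
    - {"tx": 0,"ty": 0,"tz": -8,"wx": 0,"wy": 0,"wz": 0,"gripper": 0.1}

```text
time: 4.87
position: [0.5008, -0.318, 0.1126]
tool_rot: [-2.398, -2.026, 0.002]
ft_force: [0.4, -0.2, -2.5]
grip_width: 0.287
grip_force: 30.0
```

Request:
jog_arm:
  increments:
    - {"tx": 0,"ty": 0,"tz": -10,"wx": 0,"wy": 0,"wz": 0,"gripper": 0.1}
    - {"tx": 0,"ty": 0,"tz": -30,"wx": 0,"wy": 0,"wz": 0,"gripper": 0.1}
    - {"tx": 0,"ty": 0,"tz": -60,"wx": 0,"wy": 0,"wz": 0,"gripper": 0.1}
    - {"tx": 0,"ty": 0,"tz": -95,"wx": 0,"wy": 0,"wz": 0,"gripper": 0.1}
    - {"tx": 0,"ty": 0,"tz": -130,"wx": 0,"wy": 0,"wz": 0,"gripper": 0.1}

```text
time: 5.28
position: [0.5009, -0.3185, 0.2451]
tool_rot: [-2.4, -2.026, 0.001]
ft_force: [0.9, -1.0, -2.0]
grip_width: 0.29
grip_force: 30.0
```

```bash
python3 - <<'E'
from h import *
s=ctrl.get_state();print(s['time'],s['position'],s['ft_force'],s['grip_width'],s['grip_force'])
im=vision.get_image('wrist');cv2.imwrite('pics/w2.png',im['color'])
plan([(.5025,-.318,.25,-9.6),(.555,-.13,.25,-4),(.57,.06,.25,2),(.5,.195,.25,6),(.485,.214,.25,6)])
E
```

```text
5.2833 [ 0.50093625 -0.31846764  0.24509036] [ 0.91712148 -0.9988796  -1.99148143] 0.2904154732918482 29.97491986490786
[ 2.4 -2.1  3.3] [ 0.011  0.002 -0.001]
[194.1  20.4   0. ] [ 0.     0.    -0.098]
[190.6   1.7   0. ] [ 0.     0.    -0.105]
[137.4 -65.2   0. ] [ 0.    0.   -0.07]
[ 20.5 -12.9   0. ] [0. 0. 0.]
```

View pics/w2.png

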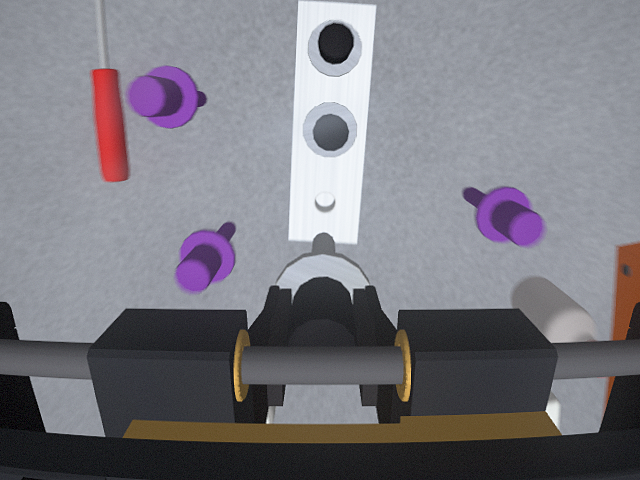

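The pin is held upright with its foot near (322,238). Its socket is empty and the other two pins are in place. Carrying it over.

Request:
jog_arm:
  increments:
    - {"tx": 30,"ty": 3,"tz": 0,"wx": 0,"wy": 0,"wz": -0.02,"gripper": 0.1}
    - {"tx": 68,"ty": 7,"tz": 0,"wx": 0,"wy": 0,"wz": -0.04,"gripper": 0.1}
    - {"tx": 108,"ty": 11,"tz": 0,"wx": 0,"wy": 0,"wz": -0.06,"gripper": 0.1}
    - {"tx": 149,"ty": 16,"tz": 0,"wx": 0,"wy": 0,"wz": -0.08,"gripper": 0.1}
    - {"tx": 190,"ty": 20,"tz": 0,"wx": 0,"wy": 0,"wz": -0.1,"gripper": 0.1}

```text
time: 5.75
position: [0.5533, -0.1332, 0.2442]
tool_rot: [2.295, 2.144, 0.001]
ft_force: [1.1, -0.6, -2.4]
grip_width: 0.29
grip_force: 30.0
```

Request:
jog_arm:
  increments:
    - {"tx": 39,"ty": 0,"tz": 0,"wx": 0,"wy": 0,"wz": -0.02,"gripper": 0.1}
    - {"tx": 78,"ty": 0,"tz": 0,"wx": 0,"wy": 0,"wz": -0.04,"gripper": 0.1}
    - {"tx": 117,"ty": 0,"tz": 0,"wx": 0,"wy": 0,"wz": -0.06,"gripper": 0.1}
    - {"tx": 154,"ty": 0,"tz": 0,"wx": 0,"wy": 0,"wz": -0.08,"gripper": 0.1}
    - {"tx": 190,"ty": 0,"tz": 0,"wx": 0,"wy": 0,"wz": -0.1,"gripper": 0.1}

```text
time: 6.17
position: [0.5658, 0.0569, 0.244]
tool_rot: [2.184, 2.258, 0.001]
ft_force: [0.8, 0.5, -2.5]
grip_width: 0.288
grip_force: 30.0
```

Request:
jog_arm:
  increments:
    - {"tx": 32,"ty": -15,"tz": 0,"wx": 0,"wy": 0,"wz": -0.02,"gripper": 0.1}
    - {"tx": 64,"ty": -30,"tz": 0,"wx": 0,"wy": 0,"wz": -0.04,"gripper": 0.1}
    - {"tx": 95,"ty": -45,"tz": 0,"wx": 0,"wy": 0,"wz": -0.07,"gripper": 0.1}
    - {"tx": 120,"ty": -57,"tz": 0,"wx": 0,"wy": 0,"wz": -0.07,"gripper": 0.1}
    - {"tx": 137,"ty": -65,"tz": 0,"wx": 0,"wy": 0,"wz": -0.07,"gripper": 0.1}

```text
time: 6.58
position: [0.4948, 0.193, 0.2439]
tool_rot: [-2.1, -2.335, -0.001]
ft_force: [0.9, 0.5, -2.9]
grip_width: 0.293
grip_force: 30.0
```

```bash
python3 - <<'E'
from h import *
s=ctrl.get_state();print(s['time'],s['position'],s['ft_force'],s['grip_width'],s['grip_force'])
vision.get_image('top')
plan([(.485,.214,.21,6)])
E
```

```text
6.5833 [0.49475581 0.19304918 0.24388557] [ 0.87037308  0.53005101 -2.8989077 ] 0.29321984706924437 29.97259529773146
[18.  -6.2 33.9] [-0.002 -0.004  0.005]
```

Request:
jog_arm:
  increments:
    - {"tx": 5,"ty": -2,"tz": 5,"wx": 0,"wy": 0,"wz": 0,"gripper": 0.1}
    - {"tx": 10,"ty": -4,"tz": 12,"wx": 0,"wy": 0,"wz": 0,"gripper": 0.1}
    - {"tx": 18,"ty": -6,"tz": 20,"wx": 0,"wy": 0,"wz": 0,"gripper": 0.1}
    - {"tx": 18,"ty": -6,"tz": 28,"wx": 0,"wy": 0,"wz": 0,"gripper": 0.1}
    - {"tx": 18,"ty": -6,"tz": 33,"wx": 0,"wy": 0,"wz": 0,"gripper": 0.1}

```text
time: 7.05
position: [0.4884, 0.2065, 0.2088]
tool_rot: [-2.105, -2.331, 0.003]
ft_force: [0.0, -0.5, -2.8]
grip_width: 0.293
grip_force: 30.0
```

```bash
python3 - <<'E'
from h import *
im=vision.get_image('scene');w=vision.get_image('wrist');top=vision.get_image('top')
s=ctrl.get_state();p=np.array(s['position']);print(s['time'],p)
a=im['color'].copy()
def mark(im,c,q,col):
    E=np.array(im['extrinsics']);K=np.array([[im['fx'],0,im['cx']],[0,im['fy'],im['cy']],[0,0,1.]])
    u=cv2.projectPoints(np.array([q],float),cv2.Rodrigues(E[:3,:3])[0],E[:3,3],K,np.array([im['k1'],0,0,0.]))[0].ravel();print(u.round(1));return u
mark(im,a,(.485,.214,.09),0);mark(im,a,(p[0],p[1],p[2]-.0995),0)
mark(w,w['color'],(.485,.214,.09),0);mark(w,w['color'],(p[0],p[1],p[2]-.0995),0)
c1=cv2.resize(a[150:290,360:500],(560,560),interpolation=cv2.INTER_CUBIC)
cv2.imwrite('pics/s3.png',c1);cv2.imwrite('pics/w3.png',w['color'])
plan([(.485,.214,.21,6)])
E
```

```text
7.2 [0.48901728 0.20598166 0.2097486 ]
[432.7 240.1]
[430.5 234.2]
[318.7 218.9]
[323.4 239.8]
[ 8.4 -3.2 -0.3] [-0.001  0.001 -0.004]
```

View pics/s3.png

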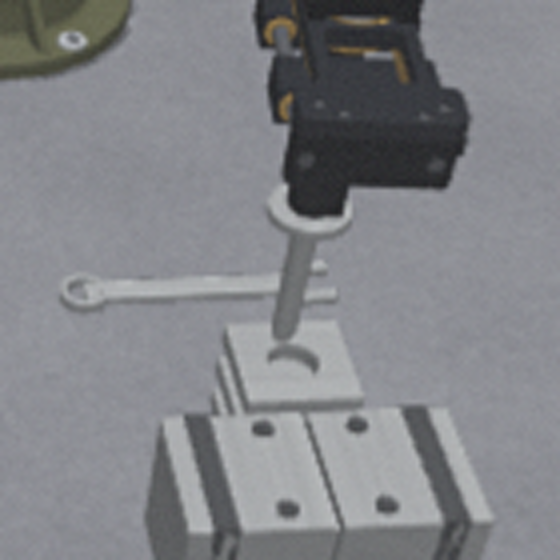

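View pics/w3.png

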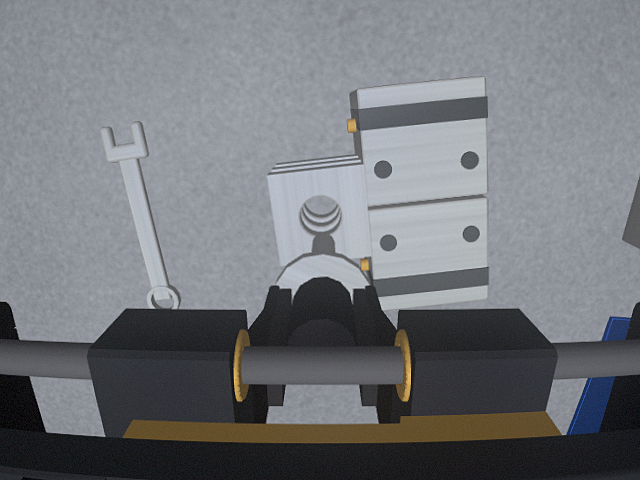

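In the wrist view the hole centre is at (321,214) and the pin foot shows at about (323,236), as predicted. The scene crop shows the pin upright, behind the hole in -y.

```bash
python3 - <<'E'
from h import *
im=vision.get_image('wrist');h=at(im,321,214.5,.09);print(h,ctrl.get_state()['position'])
x,y=(h[0]*2+.4855)/3,(h[1]*2+.214)/3;print(x,y)
plan([(x,y,.21,6),(x,y,.107,6)])
E
```

```text
[0.48726461 0.21700761 0.09      ] [0.48933579 0.20626236 0.21036962]
0.48667640473222723 0.21600507151462323
[10.  -1.7  0.4] [-0.     0.    -0.004]
[  0.   0. 103.] [0. 0. 0.]
```

Request:
jog_arm:
  increments:
    - {"tx": 5,"ty": -1,"tz": 0,"wx": 0,"wy": 0,"wz": 0,"gripper": 0.1}
    - {"tx": 10,"ty": -2,"tz": 0,"wx": 0,"wy": 0,"wz": 0,"gripper": 0.1}
    - {"tx": 10,"ty": -2,"tz": 5,"wx": 0,"wy": 0,"wz": 0,"gripper": 0.1}
    - {"tx": 10,"ty": -2,"tz": 12,"wx": 0,"wy": 0,"wz": 0,"gripper": 0.1}
    - {"tx": 10,"ty": -2,"tz": 20,"wx": 0,"wy": 0,"wz": 0,"gripper": 0.1}

```text
time: 7.67
position: [0.4861, 0.217, 0.1902]
tool_rot: [2.105, 2.332, 0.001]
ft_force: [-0.4, 0.3, -2.4]
grip_width: 0.291
grip_force: 30.0
```

Request:
jog_arm:
  increments:
    - {"tx": 0,"ty": 0,"tz": 6,"wx": 0,"wy": 0,"wz": 0,"gripper": 0.1}
    - {"tx": 0,"ty": 0,"tz": 12,"wx": 0,"wy": 0,"wz": 0,"gripper": 0.1}
    - {"tx": 0,"ty": 0,"tz": 18,"wx": 0,"wy": 0,"wz": 0,"gripper": 0.1}
    - {"tx": 0,"ty": 0,"tz": 24,"wx": 0,"wy": 0,"wz": 0,"gripper": 0.1}
    - {"tx": 0,"ty": 0,"tz": 30,"wx": 0,"wy": 0,"wz": 0,"gripper": 0.1}

```text
time: 8.08
position: [0.4861, 0.2167, 0.1599]
tool_rot: [2.105, 2.332, -0.0]
ft_force: [-0.2, -0.2, -2.3]
grip_width: 0.29
grip_force: 30.0
```

No contact, and the foot is at about z = 0.06. Continuing down.

Request:
jog_arm:
  increments:
    - {"tx": 0,"ty": 0,"tz": 7,"wx": 0,"wy": 0,"wz": 0,"gripper": 0.1}
    - {"tx": 0,"ty": 0,"tz": 14,"wx": 0,"wy": 0,"wz": 0,"gripper": 0.1}
    - {"tx": 0,"ty": 0,"tz": 21,"wx": 0,"wy": 0,"wz": 0,"gripper": 0.1}
    - {"tx": 0,"ty": 0,"tz": 28,"wx": 0,"wy": 0,"wz": 0,"gripper": 0.1}
    - {"tx": 0,"ty": 0,"tz": 35,"wx": 0,"wy": 0,"wz": 0,"gripper": 0.1}

```text
time: 8.5
position: [0.486, 0.2168, 0.1248]
tool_rot: [-2.105, -2.332, -0.0]
ft_force: [0.7, -0.2, -2.4]
grip_width: 0.293
grip_force: 30.0
```

Request:
jog_arm:
  increments:
    - {"tx": 0,"ty": 0,"tz": 4,"wx": 0,"wy": 0,"wz": 0,"gripper": 0.1}
    - {"tx": 0,"ty": 0,"tz": 8,"wx": 0,"wy": 0,"wz": 0,"gripper": 0.1}
    - {"tx": 0,"ty": 0,"tz": 12,"wx": 0,"wy": 0,"wz": 0,"gripper": 0.1}
    - {"tx": 0,"ty": 0,"tz": 15,"wx": 0,"wy": 0,"wz": 0,"gripper": 0.1}
    - {"tx": 0,"ty": 0,"tz": 17,"wx": 0,"wy": 0,"wz": 0,"gripper": 0.1}

```text
time: 8.92
position: [0.486, 0.2168, 0.1083]
tool_rot: [2.105, 2.332, -0.0]
ft_force: [0.9, -0.1, -3.7]
grip_width: 0.292
grip_force: 30.0
```

Request:
jog_arm:
  increments:
    - {"tx": 0,"ty": 0,"tz": 0.5,"wx": 0,"wy": 0,"wz": 0,"gripper": 0.1}
    - {"tx": 0,"ty": 0,"tz": 1,"wx": 0,"wy": 0,"wz": 0,"gripper": 0.1}
    - {"tx": 0,"ty": 0,"tz": 1.5,"wx": 0,"wy": 0,"wz": 0,"gripper": 0.1}
    - {"tx": 0,"ty": 0,"tz": 2,"wx": 0,"wy": 0,"wz": 0,"gripper": 0.1}
    - {"tx": 0,"ty": 0,"tz": 2.5,"wx": 0,"wy": 0,"wz": 0,"gripper": 0.1}

```text
time: 9.33
position: [0.4862, 0.2169, 0.1063]
tool_rot: [2.105, 2.332, 0.001]
ft_force: [0.4, -1.1, -2.4]
grip_width: 0.289
grip_force: 30.0
```

Request:
jog_arm:
  increments:
    - {"tx": 0,"ty": 0,"tz": 0.4,"wx": 0,"wy": 0,"wz": 0,"gripper": 0.1}
    - {"tx": 0,"ty": 0,"tz": 0.8,"wx": 0,"wy": 0,"wz": 0,"gripper": 0.1}
    - {"tx": 0,"ty": 0,"tz": 1.2,"wx": 0,"wy": 0,"wz": 0,"gripper": 0.1}
    - {"tx": 0,"ty": 0,"tz": 1.5,"wx": 0,"wy": 0,"wz": 0,"gripper": 0.1}
    - {"tx": 0,"ty": 0,"tz": 1.5,"wx": 0,"wy": 0,"wz": 0,"gripper": 0.1}

```text
time: 9.75
position: [0.4861, 0.2168, 0.105]
tool_rot: [-2.105, -2.332, -0.0]
ft_force: [-1.5, -0.6, 1.5]
grip_width: 0.29
grip_force: 30.0
```

The vertical force rose by 4 N, so the collar is touching the plate. One small press, then open.

Request:
jog_arm:
  increments:
    - {"tx": 0,"ty": 0,"tz": 0.3,"wx": 0,"wy": 0,"wz": 0,"gripper": 0.1}
    - {"tx": 0,"ty": 0,"tz": 0.5,"wx": 0,"wy": 0,"wz": 0,"gripper": 0.1}
    - {"tx": 0,"ty": 0,"tz": 0.5,"wx": 0,"wy": 0,"wz": 0,"gripper": 0.1}
    - {"tx": 0,"ty": 0,"tz": 0.5,"wx": 0,"wy": 0,"wz": 0,"gripper": 0.1}
    - {"tx": 0,"ty": 0,"tz": 0.5,"wx": 0,"wy": 0,"wz": 0,"gripper": 0.1}

```text
time: 10.17
position: [0.4862, 0.2169, 0.105]
tool_rot: [-2.105, -2.332, -0.001]
ft_force: [-2.7, -1.6, 5.0]
grip_width: 0.288
grip_force: 30.0
```

Request:
jog_arm:
  increments:
    - {"tx": 0,"ty": 0,"tz": 0,"wx": 0,"wy": 0,"wz": 0,"gripper": 0.7}
    - {"tx": 0,"ty": 0,"tz": 0,"wx": 0,"wy": 0,"wz": 0,"gripper": 0.7}
    - {"tx": 0,"ty": 0,"tz": 0,"wx": 0,"wy": 0,"wz": 0,"gripper": 0.7}
    - {"tx": 0,"ty": 0,"tz": 0,"wx": 0,"wy": 0,"wz": 0,"gripper": 0.7}
    - {"tx": 0,"ty": 0,"tz": 0,"wx": 0,"wy": 0,"wz": 0,"gripper": 0.7}

```text
time: 10.58
position: [0.4861, 0.2168, 0.1039]
tool_rot: [2.105, 2.332, 0.0]
ft_force: [1.0, 0.0, -0.2]
grip_width: 0.58
grip_force: 0.0
```

Request:
jog_arm:
  increments:
    - {"tx": 0,"ty": 0,"tz": 0,"wx": 0,"wy": 0,"wz": 0,"gripper": 0.7}
    - {"tx": 0,"ty": 0,"tz": -10,"wx": 0,"wy": 0,"wz": 0,"gripper": 0.7}
    - {"tx": 0,"ty": 0,"tz": -30,"wx": 0,"wy": 0,"wz": 0,"gripper": 0.7}
    - {"tx": 0,"ty": 0,"tz": -65,"wx": 0,"wy": 0,"wz": 0,"gripper": 0.7}
    - {"tx": 0,"ty": 0,"tz": -100,"wx": 0,"wy": 0,"wz": 0,"gripper": 0.7}

```text
time: 11.0
position: [0.4852, 0.2163, 0.205]
tool_rot: [-2.105, -2.331, 0.003]
ft_force: [0.9, 1.1, 0.8]
grip_width: 0.698
grip_force: 0.0
```

Request:
jog_arm:
  increments:
    - {"tx": 0,"ty": 0,"tz": -20,"wx": 0,"wy": 0,"wz": 0,"gripper": 0.7}
    - {"tx": 0,"ty": 0,"tz": -30,"wx": 0,"wy": 0,"wz": 0,"gripper": 0.7}
    - {"tx": 0,"ty": 0,"tz": -30,"wx": 0,"wy": 0,"wz": 0,"gripper": 0.7}
    - {"tx": 0,"ty": 0,"tz": -30,"wx": 0,"wy": 0,"wz": 0,"gripper": 0.7}
    - {"tx": 0,"ty": 0,"tz": -30,"wx": 0,"wy": 0,"wz": 0,"gripper": 0.7}

```text
time: 11.42
position: [0.4851, 0.2164, 0.2323]
tool_rot: [-2.105, -2.331, 0.004]
ft_force: [0.6, 0.0, -0.4]
grip_width: 0.701
grip_force: 0.0
```

```bash
python3 - <<'E'
from h import *
print(ctrl.get_state()['time'],ctrl.get_state()['ft_force'])
im=vision.get_image('scene');cv2.imwrite('pics/s4.png',cv2.resize(im['color'][140:310,160:500],(800,400)))
E
```

```text
11.4167 [ 0.57305358  0.0373701  -0.4333165 ]
```

View pics/s4.png

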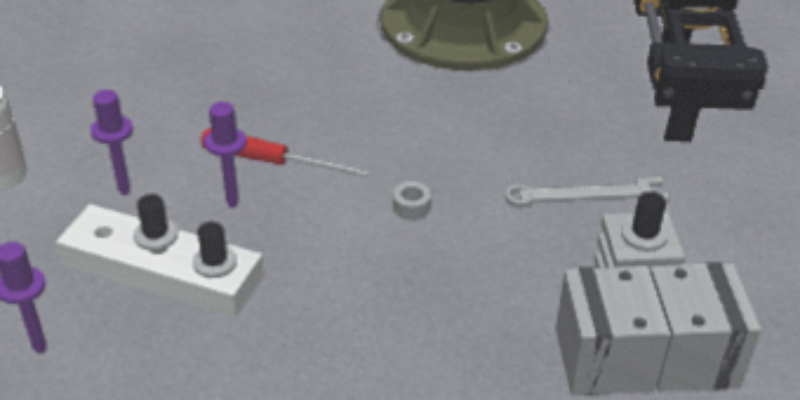

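The long pin stands with its collar on the plate, at crop (647,233). Both shorter pins are still in the rack and the gripper is clear.

```bash
python3 -c "
from h import *
print(ctrl.close_job())"
```

```text
the job is handed in; nothing more can be done
None
```

I lowered the long pin through the three lock plates and released it with its collar down on the top plate; both shorter pins are still in the rack, and I handed the job in at about 11.5 s, but no verdict came back.

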